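Run a tray into the rack, on the lowest rails that clear the pot

ROBOT

A 7-joint arm with a two-finger parallel gripper is mounted at the origin on the work surface. World frame = base frame: x ahead of the robot, y to its left, z up, the work surface at z = 0. Lengths are in m, angles in rad, forces in N, time in s.
With the tool pointing down it reaches from about 0.425 to 0.925 m from the base axis. Payload 6.8 kg.
Tool frame: the origin (TCP) lies at the centre of the arm's flange, where the gripper is bolted on; the fingertips stand 173 mm ahead of it and the grasp point (between the pads) lies 155 mm ahead of it (finger_overhang is the distance from the TCP to the fingertips, in m); y points along the fingers, z is the direction in which the jaws open and shut, and the axes are right-handed (so a half turn about y gives the same grasp; the last joint's range is limited). The gripper opens to 85 mm and grips with 20 to 120 N. Pads are 22 mm wide; open, the fingers measure 114 mm over their backs; the gripper's body (76 mm by 85 mm) begins 54 mm behind the grasp point. The pads swing forward as they close: fully open they stand 13 mm farther back than shut.
Start: joints at [-1.457, 0.477, 0.022, 1.555, -0.011, 1.109, -0.083], TCP at [0.148, 0.658, 0.405] pointing down, gripper open.
Joint ranges: [-2.96, 2.96], [-0.34, 2.1], [-1.41, 1.46], [0.24, 2.44], [-1.37, 4.51], [0.17, 1.92], [-2.96, 2.96]. Speed limits (rad/s): [2.39, 2.39, 3.14, 3.14, 3.14, 3.14, 3.14].

INTERFACE

Orientations are given as a rotation vector (axis times angle).
In Python, from bench import get_obs, grab_frame, hand_in, finger_overhang gives the robot as it stands. The module is installed in compiled form; this text tells all that it offers.
- The arm moves only by the shell command python3 -m jog 'ROWS' [FORCE]. ROWS is JSON, a list of rows, each a list of 3 entries, a list of its own where there are three numbers: the shift along the tool's x, y, z in cm, then the turn about the tool's y in rad, then the gripper command: -1 is fully open, 1 is shut, values between are in proportion. In form: [[[x, y, z], twist, gripper], ...]. A call has 1 to 10 rows; each row is the pose to reach, as a shift and turn from the pose commanded when the call began, along the tool's axes at that moment; what a row does not reach only later rows make up. A row lasts 1/8 s, in which the tool goes at most 62.5 mm and 10.7 degrees, less where a joint would pass 70% of its speed; a pose out of reach is approached as far as the arm can. A call with a gripper value outside its range is refused whole. The fingers move at their own pace and stop on an object; FORCE is the grip in N (left out, the last holds). Time passes only in rows, so rows that repeat a pose let the fingers close. It gives the time, the measured TCP pose, the force and the opening at its end, in the units of the state.
- get_obs(): the state, without advancing time (a new reading comes with each control period).
- grab_frame(name): name is "scene" or "top" or "wrist"; returns a dict with "image" (420x560x3 uint8, blue, green, red), "fx", "fy", "cx", "cy" (pixels), "origin" and "rotation" of the camera in the world. Camera axes: x right, y up, looking along -z (the intrinsics and any distortion apply to the point x, -y, -z); pixel columns grow to the right and rows downward; lengths in m; the calibration is good to about 2 mm. The wrist camera is an equidistant fisheye: a pixel r from the principal point sees the ray r / f radians off the axis. A picture is of the moment at which its call begins. There is no depth.
- hand_in(): hands the job in, once; it reports no verdict.
The state is a dict: "clock": time; "joints": joint angles; "qvel": joint speeds; "tau": joint torques, N m; "tcp_pos": TCP position; "orientation": TCP orientation; "contact_force": force on the tool from outside, world axes, zero at the start; "moment": the same for the moment, N m; "grip_width": finger opening in m.
Only numpy, scipy, OpenCV 4.12 (cv2) and the standard library are available. Lean on these libraries where they do the work, as an engineer would, in place of code of your own. Each camera call takes 0.05 s, during which the arm holds its last target.

TASK

Put the empty tray into the open tray rack, nose first, with its pull tab left sticking out at the rack's mouth: run it onto the lowest pair of rails that clears the pot standing inside the rack. Slide it in flat and gently until its nose meets the rack's back stop and the stop gives by about 6 mm, but do not drive the stop to its end, and then let go. Touch the rack only with the tray, and leave the pots and everything else where they stand.

Things in the scene. Friction and masses are not known exactly. Their poses are not given: they have to be found in the camera images.
- tray: The tray to put away: shallow aluminium, 200 mm long (its x), 180 mm wide (its y), floor and rim walls 3 mm thick, 18 mm high, 0.2 to 0.35 kg. Origin: centre of its underside, z up. Its +x end is the nose that enters the rack first. In the middle of its -x end stands an upright flat pull tab, 8 mm thick (x), 50 mm wide (y), top 41 mm above the underside. Starts flat on the table.
- tray_tab (a point): Centre of the grasping part of the tray's pull tab: on the tray at x = -96 mm, y = 0, 29 mm above its underside. Free space on both sides of the tab along x; pinch it from above with the fingers closing along the tray's x.
- tray_nose (a point): Middle of the lower edge of the tray's nose: on the tray at x = +100 mm, y = 0, z = 0.
- rack: Open tray rack of steel bar, fixed, 262 mm high, 215 mm wide (its y). Origin: on the table under the middle of the bay, z up. Its mouth is towards its -x; a tray slides in along +x. Four pairs of rails, one ledge on each side, ledge tops 75, 125, 175 and 225 mm above the table. A tray in place lies on a pair with its x, y along the rack's. 12 mm corner posts at y = +-101 mm; open from above.
- rack_mouth (a point): Mouth of the rack at table level: on the rack at x = -80 mm, y = 0, z = 0. Level rails run inwards from here to x = +100 mm; before them, out to x = -104 mm, short lead-ins dip 6 mm and flare sideways. Ledges 16 mm wide, 4 mm thick, inner edges at y = +-77.5 mm; upright guides at y = +-93 mm rise 14 mm above each ledge and leave the tray 3 mm of play on each side.
- rack_bay (a point): The rack's origin, on the table under the middle of the bay; the pot that stands inside the rack stands within 30 mm of it, the other pots stand well away.
- back_stop (a joint): How far the rack's back stop is pushed in (m): 0 untouched, 0.018 its end. Two upright rubber bars across all rail heights, on a friction slide along rack +x: yields to a steady 9 N or so and stays where left. Its untouched face is clamped anywhere from x = +45 to +75 mm on the rack, not measured: feel for it with the tray's nose. Not pressed down, the tray drags 0 to 5 N. Rightly done: 0.003 to 0.012.
- pot_low: Round lidded steel pot, 106 mm across, 60 mm high. Origin: centre of its underside. It fits under a tray on the 75 mm rails and any above.
- pot_mid: Round lidded steel pot, 106 mm across, 110 mm high. Origin: centre of its underside. It fits under a tray on the 125 mm rails and any above.
- pot_high: Round lidded steel pot, 106 mm across, 160 mm high. Origin: centre of its underside. It fits under a tray on the 175 mm rails and any above.
- bottle: Yellow squeeze bottle, 60 mm across, 190 mm high; origin under its centre. Leave alone.
- jar: Amber jar, 80 mm across, 110 mm high; origin under its centre. Leave alone.
- bowl: White bowl, 100 mm across, 55 mm high; origin under its centre. Leave alone.
- spatula: Spatula lying on the table along its x. Leave alone.
- mug: Blue mug, 80 mm across, 90 mm high, handle to its +y; origin under its centre. Leave alone.

How it is judged:
On the way, in this order (a step that is already met when the one before it is completed fails the run):
1. the tray is lifted off the table (height (world z) of tray above 0.03 m), for 0.1 s.
2. the tray's nose is in the rack at the height of the lowest rails that clear the pot, at least 30 mm past the mouth, and has not yet moved the stop (((horizontal distance between pot_low and rack_bay below 0.07 m and z of tray in the frame of rack between 0.063 and 0.087 m) or (horizontal distance between pot_mid and rack_bay below 0.07 m and z of tray in the frame of rack between 0.113 and 0.137 m) or (horizontal distance between pot_high and rack_bay below 0.07 m and z of tray in the frame of rack between 0.163 and 0.187 m)) and x of tray_nose in the frame of rack above -0.05 m and value of joint back_stop below 0.002 m), for 0.1 s.
At the end, for the whole second after the job is handed in: The tray lies at rest, flat (within 0.05 rad) and straight (within 0.06 rad, 6 mm sideways), on the lowest pair of rails that clears the pot in the rack (within 4 mm of the ledge height), nose inwards, having pushed the back stop in by 3 to 12 mm (((horizontal distance between pot_low and rack_bay below 0.07 m and z of tray in the frame of rack between 0.071 and 0.079 m) or (horizontal distance between pot_mid and rack_bay below 0.07 m and z of tray in the frame of rack between 0.121 and 0.129 m) or (horizontal distance between pot_high and rack_bay below 0.07 m and z of tray in the frame of rack between 0.171 and 0.179 m)) and angle between the x axis of tray and the x axis of rack, either way round below 0.06 rad and y of tray in the frame of rack between -0.006 and 0.006 m and angle between tray's own z axis and vertical below 0.05 rad and x of tray_nose in the frame of rack above 0.04 m and value of joint back_stop between 0.003 and 0.012 m and linear speed of tray below 0.01 m/s); the robot touches nothing.
It fails at once if a pot is shoved more than 15 mm or tipped (distance of any of pot_low, pot_mid, pot_high from where it was at the start of the episode above 0.015 m or angle between any of pot_low, pot_mid, pot_high's own z axis and vertical above 0.2 rad).
It fails at once if a bystander (bottle, jar, bowl, spatula, mug) is moved more than 30 mm (distance of any of bottle, jar, bowl, spatula, mug from where it was at the start of the episode above 0.03 m).
It fails at once if the tray is forced against the rack or its back stop with more than 30 N (contact force between tray and rack above 30 N).
It fails at once if the back stop is driven to the end of its travel (beyond 15 mm) (value of joint back_stop above 0.015 m).
It fails at once if the robot itself pushes on the rack or its stop (more than 5 N) (contact force between any of the fingers, the arm and rack above 5 N).
It also fails if it takes over 58 s, if anything falls off the work surface, if the arm or the gripper's body presses on something with over 40 N, if the wrist force passes 120 N, or if a joint passes its speed limit or range.

## Working session

There is one attempt and no reset: what is moved stays moved. The work goes in short steps, Python scripts to look and compute and a shell command to move; the robot and the scene stay as the last step left them, time stands still between calls to the robot, and variables do not carry over. Pictures are saved under pics/ and viewed, and the job is handed in when it is done.

```bash
mkdir -p pics; ls
python3 - <<'E'
from bench import get_obs, grab_frame, finger_overhang
import cv2,numpy as np
print(get_obs()); print(finger_overhang if not callable(finger_overhang) else finger_overhang())
for n in ("scene","top","wrist"):
    f=grab_frame(n); cv2.imwrite(f"pics/{n}0.png",f["image"])
    print(n,{k:(np.round(v,4).tolist() if k!="image" else 0) for k,v in f.items()})
E
```

```text
pics
{'clock': 0.0, 'joints': array([-1.45711784,  0.47778582,  0.02232281,  1.5564592 , -0.01151013,
        1.10929256, -0.08309164]), 'qvel': array([ 0.00015829, -0.00226813,  0.00080013,  0.0001691 ,  0.00018625,
        0.00263493, -0.00083586]), 'tau': array([-2.09317623e-04, -5.96438742e+01,  1.60765104e+00, -2.81200022e+01,
        1.23702458e-02,  9.25536908e-03, -2.65579292e-07]), 'tcp_pos': array([0.14839632, 0.65819857, 0.4037314 ]), 'orientation': array([-1.56559329,  0.17419714, -0.1740659 ]), 'contact_force': array([0.06212571, 0.00060425, 0.05342248]), 'moment': array([-0.03462846, -0.00213034,  0.01257443]), 'grip_width': 0.08528651772022511}
0.1734
scene {'image': 0, 'fx': 410.4412, 'fy': 410.4412, 'cx': 271.8491, 'cy': 212.4368, 'origin': [0.7199, -0.5583, 1.0746], 'rotation': [0.4769, 0.0715, 0.2345]}
top {'image': 0, 'fx': 545.9265, 'fy': 545.9265, 'cx': 276.1797, 'cy': 209.7725, 'origin': [0.3967, -0.0177, 1.6536], 'rotation': [0.0885, -0.0897, -1.5829]}
wrist {'image': 0, 'fx': 325.1923, 'fy': 325.1923, 'cx': 277.2443, 'cy': 202.9755, 'origin': [0.0684, 0.6754, 0.3732], 'rotation': [-0.2727, -0.2162, 1.3372]}
```

View pics/scene0.png

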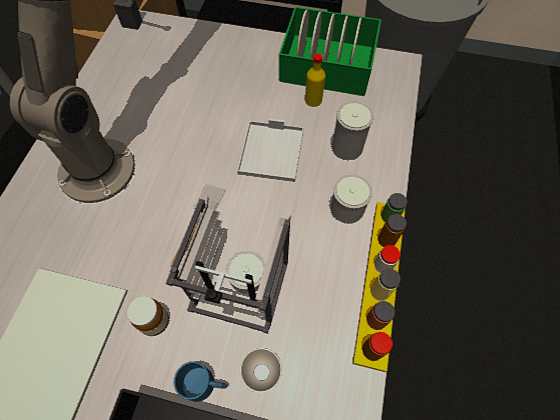

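View pics/top0.png

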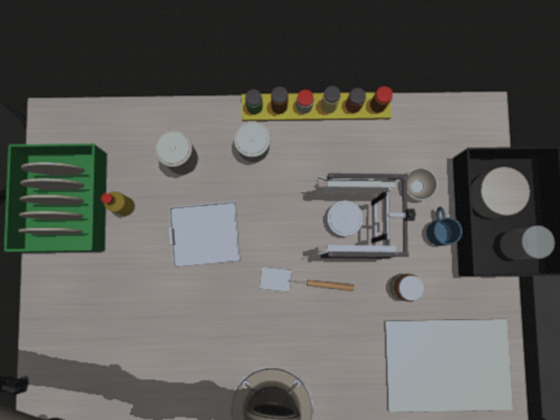

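View pics/wrist0.png

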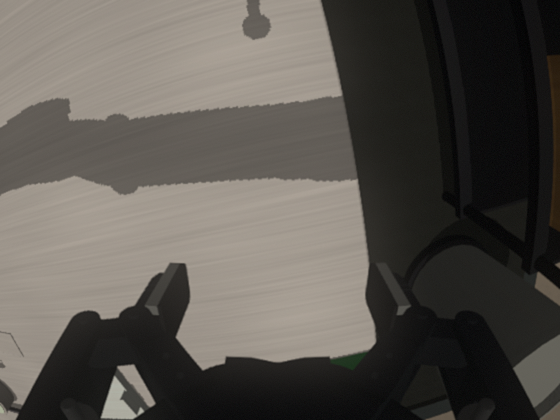

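```bash
cat > h.py <<'E'
import numpy as np,cv2
from scipy.spatial.transform import Rotation as R
from bench import get_obs, grab_frame
class Cam:
    def __init__(s,n):
        f=grab_frame(n); s.f=f; s.im=f["image"]; s.n=n
        s.o=np.array(f["origin"]); r=np.array(f["rotation"]); s.R=r if r.ndim==2 else R.from_rotvec(r).as_matrix()
    def ray(s,u,v):
        f=s.f; x=(u-f["cx"])/f["fx"]; y=(v-f["cy"])/f["fy"]
        if s.n=="wrist":
            r=np.hypot(x,y); k=np.sin(r)/r if r>1e-9 else 1; d=np.array([x*k,-y*k,-np.cos(r)])
        else: d=np.array([x,-y,-1.])
        d=s.R@d; return d/np.linalg.norm(d)
    def plane(s,u,v,z):
        d=s.ray(u,v); return s.o+d*(z-s.o[2])/d[2]
    def proj(s,p):
        q=s.R.T@(np.array(p)-s.o); f=s.f
        if s.n=="wrist":
            h=np.hypot(q[0],q[1]); t=np.arctan2(h,-q[2]); a=q[0]/h*t;b=-q[1]/h*t
        else: a=q[0]/-q[2]; b=-q[1]/-q[2]
        return f["cx"]+f["fx"]*a, f["cy"]+f["fy"]*b
def tri(obs):
    A=np.zeros((3,3));b=np.zeros(3)
    for c,u,v in obs:
        d=c.ray(u,v);P=np.eye(3)-np.outer(d,d);A+=P;b+=P@c.o
    x=np.linalg.solve(A,b)
    return x,[np.linalg.norm((np.eye(3)-np.outer(c.ray(u,v),c.ray(u,v)))@(x-c.o)) for c,u,v in obs]
E
python3 - <<'E'
from h import *
t=Cam("top");s=Cam("scene")
def crop(c,x0,y0,w,h,k,n): cv2.imwrite(f"pics/{n}.png",cv2.resize(c.im[y0:y0+h,x0:x0+w],None,fx=k,fy=k,interpolation=cv2.INTER_CUBIC))
crop(t,150,120,290,160,2.75,"ztop")
crop(s,150,90,260,250,2.4,"zscene")
for n,p,q in (("in",(345,219),(246,270)),("A",(174,149),(354,117)),("B",(252,140),(352,190))):
    print(n,tri([(t,*p),(s,*q)]))
E
```

```text
in (array([ 0.55069818, -0.22284057,  0.04427101]), [np.float64(0.0015578873894029272), np.float64(0.0015578873894028877)])
A (array([0.74601392, 0.265632  , 0.14655048]), [np.float64(0.0018853934493112854), np.float64(0.0018853934493116597)])
B (array([0.77997288, 0.047883  , 0.10355486]), [np.float64(0.0024887201754725183), np.float64(0.0024887201754723353)])
```

View pics/ztop.png

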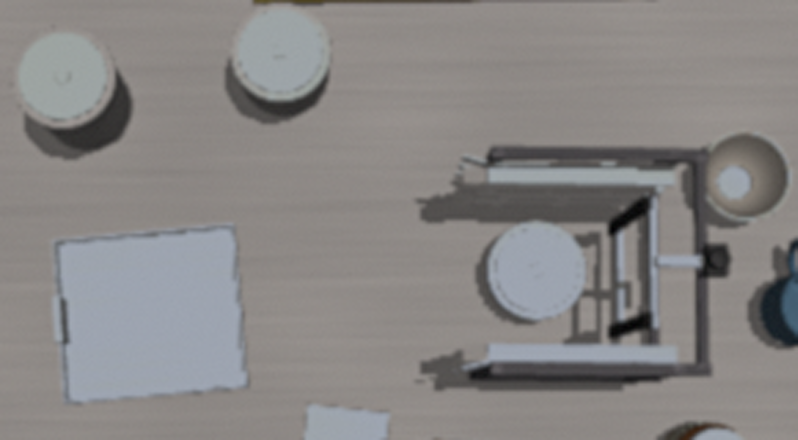

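View pics/zscene.png

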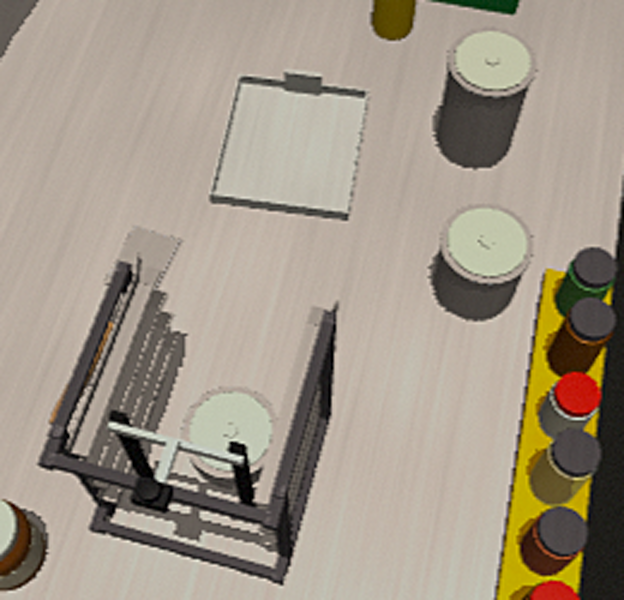

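Run:
```python
from h import *
t=Cam("top")
g=t.im.astype(int)
m=(t.im[:,:,0].astype(int)>=t.im[:,:,2].astype(int)-2)&(t.im.min(2)>110)
# print patches for thresholds
for v in (184,220,249): print(v,t.im[v,318:404:4].tolist())
print([t.im[v,360].tolist() for v in range(176,192)])
print([t.im[v,360].tolist() for v in range(240,258)])
n,l,st,c=cv2.connectedComponentsWithStats(m.astype(np.uint8))
for i in range(1,n):
    if st[i,4]>100: print(i,st[i],c[i], [np.round(x,1).tolist() for x in (cv2.minAreaRect(np.argwhere(l==i)[:,::-1].astype(np.float32)),)[0][:2]] )
```

```text
184 [[111, 113, 117], [130, 135, 138], [124, 125, 129], [169, 167, 159], [169, 167, 159], [169, 166, 159], [169, 166, 159], [168, 165, 158], [169, 166, 159], [168, 165, 159], [168, 165, 158], [168, 165, 158], [168, 166, 159], [166, 164, 157], [167, 165, 158], [169, 166, 158], [167, 166, 158], [167, 167, 160], [165, 164, 157], [163, 163, 156], [85, 88, 91], [54, 53, 55]]
220 [[138, 141, 146], [121, 124, 128], [81, 80, 82], [173, 161, 154], [176, 164, 156], [176, 164, 157], [177, 165, 158], [171, 160, 153], [175, 163, 157], [175, 163, 156], [174, 163, 157], [158, 151, 148], [86, 89, 92], [139, 143, 148], [113, 106, 105], [140, 144, 149], [89, 91, 94], [113, 106, 102], [138, 140, 145], [141, 144, 148], [140, 144, 149], [118, 121, 126]]
249 [[111, 114, 117], [132, 136, 140], [137, 139, 142], [178, 166, 158], [179, 167, 159], [179, 167, 159], [178, 166, 159], [178, 166, 158], [177, 165, 158], [178, 165, 158], [177, 167, 159], [179, 166, 159], [178, 167, 159], [177, 166, 158], [177, 165, 158], [178, 167, 159], [175, 166, 158], [175, 165, 158], [175, 166, 159], [173, 164, 157], [137, 140, 1
[... 869 characters left out ...]
0, 12.0]]
27 [ 168  201   73   66 4144] [203.91554054 233.64720077] [[203.2, 233.7], [61.2, 69.9]]
28 [ 327  200   36   37 1039] [344.70644851 217.85755534] [[344.5, 218.0], [36.0, 35.0]]
39 [523 227  30  31 741] [537.56545209 241.58704453] [[537.5, 242.0], [30.0, 29.0]]
40 [318 244  79  10 512] [359.65429688 248.14257812] [[357.0, 248.1], [8.9, 78.1]]
41 [259 267  33  25 689] [275.01015965 278.98693759] [[275.1, 279.0], [30.7, 22.5]]
42 [399 276  25  25 490] [411.26938776 287.72653061] [[411.0, 288.0], [24.0, 24.0]]
44 [  385   319   127    93 11163] [447.91964526 365.27411986] [[448.1, 365.1], [91.7, 125.1]]
47 [291 372  23  39 104] [306.06730769 390.40384615] [[304.6, 389.2], [43.4, 7.6]]
```

Run:
```python
from h import *
t=Cam("top")
b=t.im[:,:,0].astype(float)
W=[]
for lo,hi in ((178,190),(242,255)):
    pts=[]
    for u in range(332,388):
        if u in range(366,395) and lo==178: continue
        col=np.clip(b[lo:hi,u]-110,0,50); pts.append((u,(col*np.arange(lo,hi)).sum()/col.sum()))
    p=np.polyfit(*np.array(pts).T,1); 
    r0,r1=(184,184) if lo==178 else (248,248)
    row=b[r0-1:r0+2].mean(0)
    # mouth end: crossing 148 near 326
    a=[u+(148-row[u])/(row[u+1]-row[u]) for u in range(322,332) if row[u]<148<=row[u+1]]
    e=[u+(row[u]-130)/(row[u]-row[u+1]) for u in range(388,402) if row[u]>=130>row[u+1]]
    print(p,a,e)
    w=[t.plane(u,np.polyval(p,u),.225) for u in (a[-1],e[0])]; W.append(w); print(np.round(w,4), np.linalg.norm(w[0]-w[1]))
W=np.array(W); mid=W.mean(0); d=mid[1]-mid[0]
print("mid mouth/end",mid,"sep",W[0]-W[1],"yaw of rack x",np.degrees(np.arctan2(d[1],d[0])))
# tray
m=((b>=t.im[:,:,2].astype(float)-2)&(t.im.min(2)>110)).astype(np.uint8)
roi=np.zeros_like(m);roi[205:265,174:238]=m[205:265,174:238]
roi=cv2.morphologyEx(roi,cv2.MORPH_OPEN,np.ones((5,5)))
print(cv2.minAreaRect(cv2.findNonZero(roi)))
c=max(cv2.findContours(roi,0,1)[0],key=cv2.contourArea)
print(cv2.approxPolyDP(c,5,True)[:,0].tolist())
cv2.imwrite("pics/t2.png",cv2.resize(t.im[190:280,155:250],None,fx=8,fy=8,interpolation=cv2.INTER_NEAREST)[:600])
```

```text
[1.68660786e-02 1.77422564e+02] [np.float64(327.4642857142857)] [np.float64(396.37735849056605)]
[[ 0.6287 -0.1567  0.225 ]
 [ 0.6231 -0.3391  0.225 ]] 0.18246218707899658
[2.48773985e-02 2.38402372e+02] [np.float64(326.89285714285717)] [np.float64(401.3666666666667)]
[[ 0.4606 -0.1511  0.225 ]
 [ 0.453  -0.3456  0.225 ]] 0.1945819547115395
mid mouth/end [[ 0.54465816 -0.15393503  0.225     ]
 [ 0.53805631 -0.34234004  0.225     ]] sep [[ 0.1681487  -0.00562364  0.        ]
 [ 0.17003649  0.00643751  0.        ]] yaw of rack x -92.00686425913072
((205.5, 234.5), (59.0, 63.0), 90.0)
[[174, 206], [174, 264], [237, 261], [235, 205]]
```

View pics/t2.png

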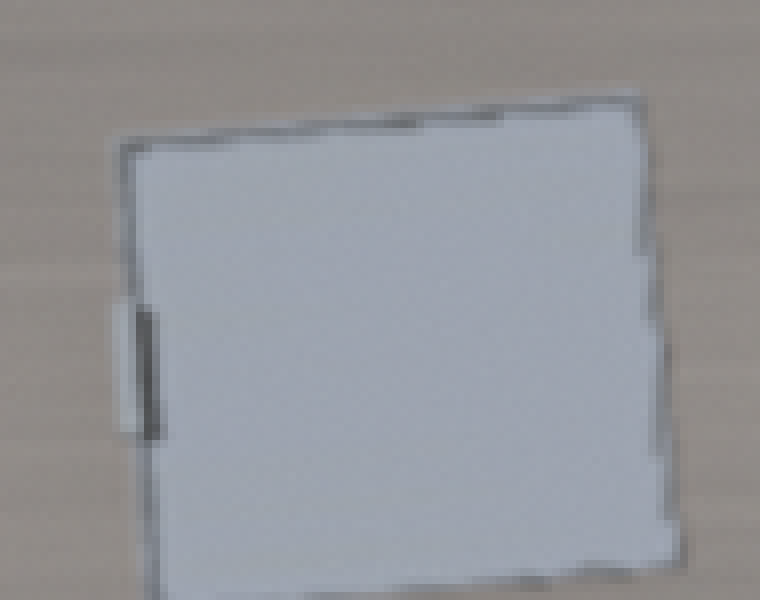

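Run:
```python
from h import *
t=Cam("top");s=Cam("scene")
C=[t.plane(u,v,.018) for u,v in ((169.4,206.9),(235,201.5),(240.6,260.6),(173.8,266))]
C=np.array(C)[:,:2];print(np.round(C,4))
print([np.linalg.norm(C[i]-C[(i+1)%4]) for i in range(4)],C.mean(0))
a=(C[1]+C[2]-C[0]-C[3]);print("yaw",np.degrees(np.arctan2(a[1],a[0])), np.degrees(np.arctan2(*(C[1]-C[0])[::-1])),np.degrees(np.arctan2(*(C[2]-C[3])[::-1])))
w=(C[0]+C[1]-C[2]-C[3]);print("yaw2",np.degrees(np.arctan2(w[1],w[0]))-90)
print("tab",t.plane(170.5,235.7,.041))
o=get_obs();M=R.from_rotvec(o["orientation"]).as_matrix();print(M.round(4),o["tcp_pos"])
```

```text
[[0.5959 0.3017]
 [0.6095 0.1038]
 [0.4315 0.088 ]
 [0.4183 0.2872]]
[np.float64(0.19846278987095653), np.float64(0.17871112681421844), np.float64(0.19961597100612724), np.float64(0.17819833054675335)] [0.51380853 0.19517754]
yaw -86.12244705680085 -86.05129998028727 -86.19318311656139
yaw2 -85.12917245424224
tab [0.50725512 0.293305   0.041     ]
[[ 9.755e-01 -0.000e+00  2.200e-01]
 [-2.200e-01 -2.000e-04  9.755e-01]
 [ 0.000e+00 -1.000e+00 -2.000e-04]] [0.14846068 0.65844245 0.40462024]
```

```bash
python3 -m jog '[[[5,0,-3.2],-0.1,-1],[[10,0,-6.4],-0.2,-1],[[15,0,-9.6],-0.292,-1],[[20,0,-12.9],-0.292,-1],[[25,0,-16.1],-0.292,-1],[[30,0,-19.3],-0.292,-1],[[35,0,-22.5],-0.292,-1],[[39,2,-25],-0.292,-1],[[43,5,-27.8],-0.292,-1],[[43,9,-27.8],-0.292,-1]]' 60
python3 - <<'E'
from h import *
w=Cam("wrist");cv2.imwrite("pics/w1.png",w.im)
o=get_obs();M=R.from_rotvec(o["orientation"]).as_matrix();print(M.round(4),o["tcp_pos"],o["clock"])
E
```

```text
clock: 1.7
tcp_pos: [0.5102, 0.2885, 0.315]
orientation: [-1.571, -0.052, 0.046]
contact_force: [-0.5, 0.8, -0.2]
grip_width: 0.0853
[[ 0.9978 -0.0047 -0.066 ]
 [ 0.066  -0.0046  0.9978]
 [-0.005  -1.     -0.0043]] [0.50667761 0.28957341 0.30903481] 1.75
```

View pics/w1.png

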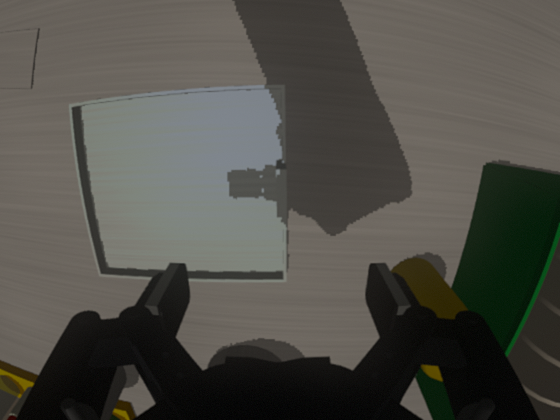

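Run:
```python
from h import *
w=Cam("wrist");t=Cam("top")
print("bottle",t.plane(107.5,199.5,.19),t.plane(128,205,0.0))
print("pot A",t.plane(174,149,.16))
y=np.radians(-86.0);c=np.array([.5138,.1952,0]);X=np.array([np.cos(y),np.sin(y),0]);Y=np.array([-X[1],X[0],0]);Z=np.array([0,0,1])
for p in ((-.1,-.025,.041),(-.1,.025,.041),(-.092,-.025,.041),(-.092,.025,.041),(.1,.09,.018),(.1,-.09,.018),(-.1,.09,.018),(-.1,-.09,.018)):
    print(p,np.round(w.proj(c+X*p[0]+Y*p[1]+Z*p[2]),1))
cv2.imwrite("pics/w2.png",cv2.resize(w.im[60:300,60:340],None,fx=2.5,fy=2.5,interpolation=cv2.INTER_CUBIC))
```

```text
bottle [0.59741701 0.43568187 0.19      ] [0.60567356 0.43163379 0.        ]
pot A [0.74104945 0.2625154  0.16      ]
(-0.1, -0.025, 0.041) [286.5 177.2]
(-0.1, 0.025, 0.041) [286.1 238. ]
(-0.092, -0.025, 0.041) [275.8 177.2]
(-0.092, 0.025, 0.041) [276.1 238.1]
(0.1, 0.09, 0.018) [ 96.3 281. ]
(0.1, -0.09, 0.018) [ 66.8 107.2]
(-0.1, 0.09, 0.018) [285.  289.9]
(-0.1, -0.09, 0.018) [285.9  90.7]
```

View pics/w2.png

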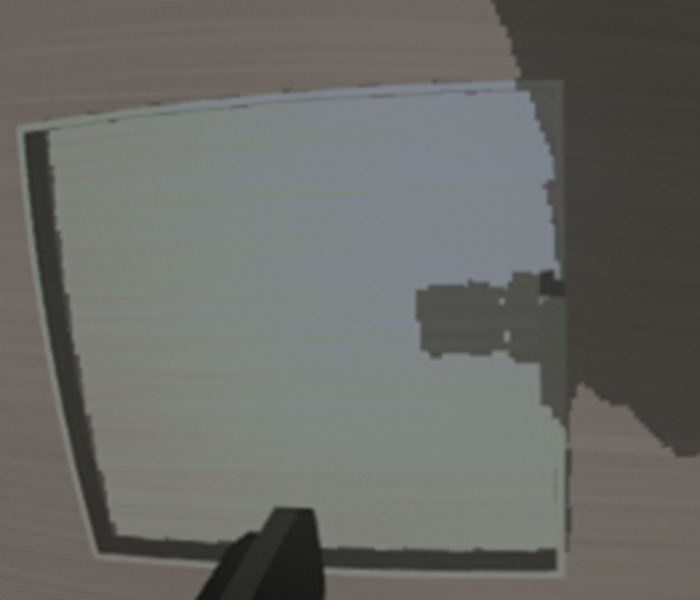

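```bash
python3 - <<'E'
from h import *
o=get_obs();M=R.from_rotvec(o["orientation"]).as_matrix();print(M.round(4),o["tcp_pos"],o["clock"],o["contact_force"])
E
python3 -m jog '[[[0,0,0],0,-1],[[0,0,0],0,-1]]'
python3 - <<'E'
from h import *
o=get_obs();M=R.from_rotvec(o["orientation"]).as_matrix();print(M.round(4),o["tcp_pos"],o["clock"],o["contact_force"])
E
```

```text
[[ 0.9975 -0.0036 -0.07  ]
 [ 0.07   -0.0023  0.9975]
 [-0.0037 -1.     -0.002 ]] [0.50612391 0.29236604 0.31327249] 1.85 [0.34834467 0.53396744 0.49499161]
clock: 2.1
tcp_pos: [0.5069, 0.2937, 0.3165]
orientation: [-1.568, -0.058, 0.054]
contact_force: [0.5, 0.4, -0.1]
grip_width: 0.0858
[[ 0.9974  0.0023 -0.0715]
 [ 0.0715  0.0021  0.9974]
 [ 0.0025 -1.      0.0019]] [0.50692609 0.29371832 0.31651866] 2.1 [ 0.5170117   0.43767182 -0.0734012 ]
```

```bash
python3 -m jog '[[[0,4,-0.1],0,-1],[[0,8,-0.1],0,-1],[[0,11,-0.1],0,-1],[[0,13,-0.1],0,-1],[[0,13,-0.1],0,-1],[[0,13,-0.1],0,-1]]'
python3 - <<'E'
from h import *
w=Cam("wrist");s=Cam("scene");cv2.imwrite("pics/w3.png",w.im);cv2.imwrite("pics/s3.png",cv2.resize(s.im[60:260,160:360],None,fx=3,fy=3))
o=get_obs();M=R.from_rotvec(o["orientation"]).as_matrix();print(M.round(4),o["tcp_pos"],o["clock"],o["contact_force"])
E
```

```text
clock: 2.85
tcp_pos: [0.5075, 0.2921, 0.186]
orientation: [-1.569, -0.057, 0.054]
contact_force: [-0.2, 0.3, 0.2]
grip_width: 0.0855
[[ 0.9975  0.002  -0.07  ]
 [ 0.07    0.0015  0.9975]
 [ 0.0021 -1.      0.0013]] [0.50746872 0.29206427 0.18610419] 2.95 [1.15249093 0.04904646 0.36789756]
```

View pics/w3.png

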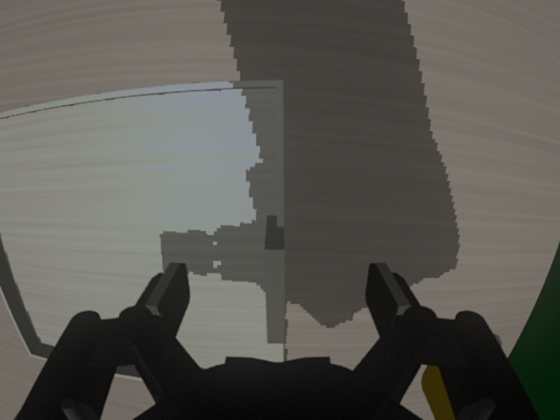

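View pics/s3.png

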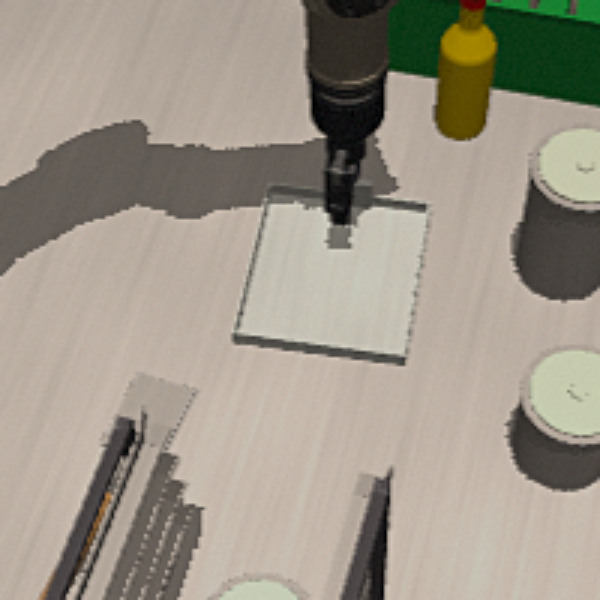

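The tab (wrist picture, columns 265–285, rows 248–343) lies centrally between the fingers, which stand at columns 175 and 380. I'll close the gripper.

```bash
python3 -m jog '[[[0,0,0],0,0],[[0,0,0],0,0.6],[[0,0,0],0,1],[[0,0,0],0,1],[[0,0,0],0,1],[[0,0,0],0,1]]' 90
```

```text
clock: 3.7
tcp_pos: [0.507, 0.2918, 0.1849]
orientation: [-1.57, -0.056, 0.055]
contact_force: [-0.2, 0.7, 3.0]
grip_width: 0.0066
```

```bash
python3 -m jog '[[[0,-1,0],0,1],[[0,-2.5,0],0,1],[[0,-4.5,0],0,1],[[0,-7,0],0,1],[[0,-9,0],0,1],[[0,-10,0],0,1],[[0,-10,0],0,1],[[0,-10,0],0,1]]'
python3 - <<'E'
from h import *
w=Cam("wrist");s=Cam("scene");t=Cam("top");cv2.imwrite("pics/w4.png",w.im);cv2.imwrite("pics/s4.png",cv2.resize(s.im[60:260,160:360],None,fx=3,fy=3));cv2.imwrite("pics/t4.png",cv2.resize(t.im[130:280,150:350],None,fx=4,fy=4))
o=get_obs();M=R.from_rotvec(o["orientation"]).as_matrix();print(M.round(4),o["tcp_pos"],o["clock"],o["contact_force"],o["moment"],o["grip_width"])
E
```

```text
clock: 4.7
tcp_pos: [0.5065, 0.2915, 0.284]
orientation: [-1.571, -0.054, 0.056]
contact_force: [0.1, -1.0, -2.7]
grip_width: 0.0064
[[ 9.975e-01 -1.300e-03 -7.010e-02]
 [ 7.010e-02 -9.000e-04  9.975e-01]
 [-1.300e-03 -1.000e+00 -8.000e-04]] [0.5066023  0.29153959 0.28386324] 4.85 [ 0.942738    0.30986585 -3.07442358] [0.21386246 0.07834288 0.00945787] 0.006331366356684641
```

View pics/w4.png

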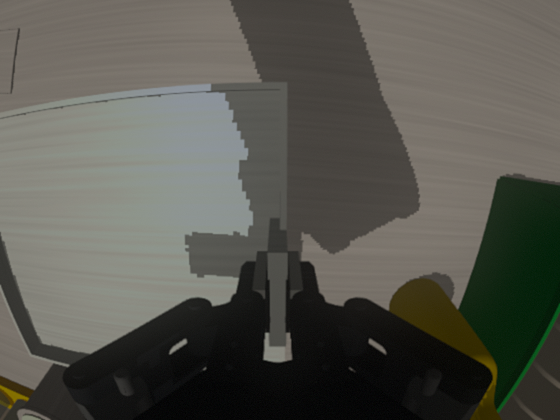

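View pics/s4.png

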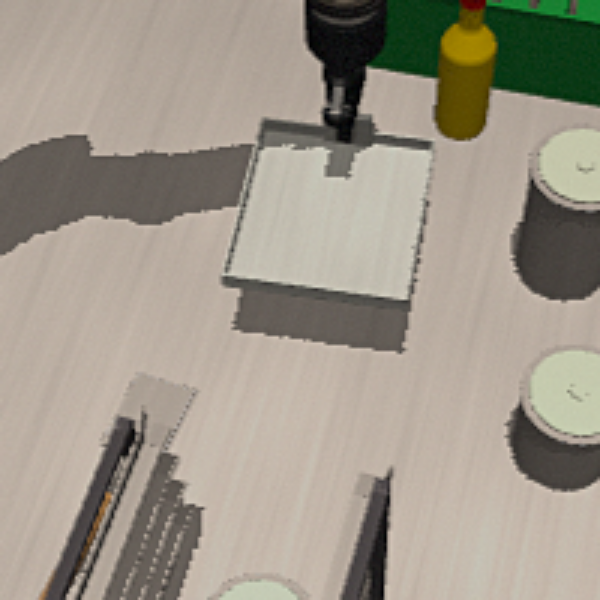

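View pics/t4.png

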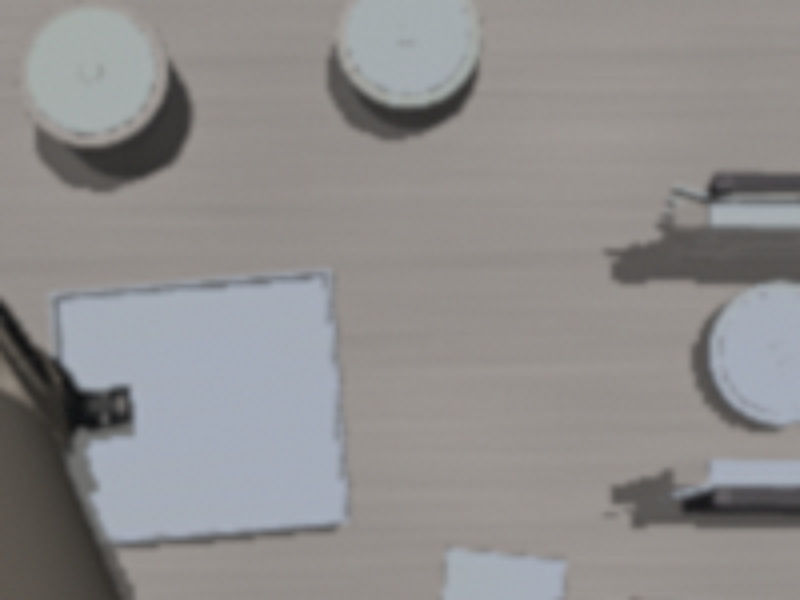

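Run:
```python
from h import *
t=Cam("top");s=Cam("scene")
cv2.imwrite("pics/s5.png",cv2.resize(s.im[90:180,220:320],None,fx=7,fy=7,interpolation=cv2.INTER_NEAREST))
for p,q in (((232.7,197.5),(296.7,158.5)),((236.5,260.7),(234.3,152.6))): print(tri([(t,*p),(s,*q)]))
# single-view nose sep/yaw at z=.117
C=np.array([t.plane(232.7,197.5,.117),t.plane(236.5,260.7,.117)]);print(C,C.mean(0),np.linalg.norm(C[0]-C[1]),np.degrees(np.arctan2(*(C[0]-C[1])[:2][::-1]))-90)
```

```text
(array([0.61131327, 0.10410587, 0.11844622]), [np.float64(0.0035268731222106242), np.float64(0.0035268731222108584)])
(array([0.43106091, 0.09495982, 0.10193236]), [np.float64(0.001628858032561655), np.float64(0.0016288580325616569)])
[[0.60820477 0.10287573 0.117     ]
 [0.42930029 0.09310807 0.117     ]] [0.51875253 0.0979919  0.117     ] 0.17917092475757476 -86.8749207249396
```

View pics/s5.png

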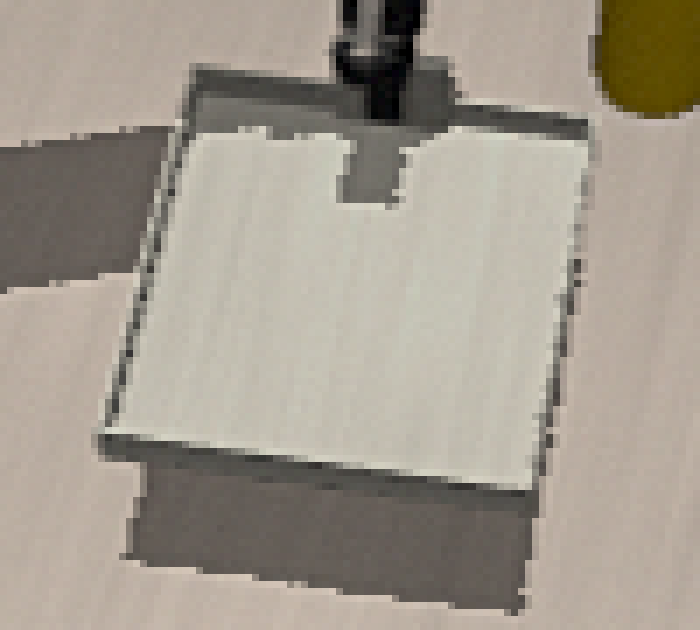

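```bash
python3 -m jog '[[[0.3,0,-1.5],0.02,1],[[0.8,0,-5],0.04,1],[[1.3,0,-8.5],0.06,1],[[1.8,0,-12],0.08,1],[[2.3,0,-15],0.105,1],[[2.8,0.5,-18],0.105,1],[[3.2,1,-20],0.105,1],[[3.2,1.5,-20.7],0.105,1],[[3.2,1.5,-20.7],0.105,1],[[3.2,1.5,-20.7],0.105,1]]'
python3 - <<'E'
from h import *
w=Cam("wrist");s=Cam("scene");t=Cam("top");cv2.imwrite("pics/w6.png",w.im);cv2.imwrite("pics/s6.png",cv2.resize(s.im[110:290,150:330],None,fx=3.3,fy=3.3));cv2.imwrite("pics/t6.png",cv2.resize(t.im[150:290,240:430],None,fx=4,fy=4))
o=get_obs();M=R.from_rotvec(o["orientation"]).as_matrix();print(M.round(4),o["tcp_pos"],o["clock"],o["contact_force"],o["moment"],o["grip_width"])
E
```

```text
clock: 6.2
tcp_pos: [0.5531, 0.0885, 0.2697]
orientation: [-1.57, 0.026, -0.026]
contact_force: [-0.2, 0.4, -2.5]
grip_width: 0.0064
[[ 9.994e-01  3.000e-04  3.330e-02]
 [-3.330e-02  5.000e-04  9.994e-01]
 [ 3.000e-04 -1.000e+00  5.000e-04]] [0.55323364 0.08841948 0.26987053] 6.35 [ 0.06813254  0.14687007 -3.23085416] [ 0.29210042  0.04256869 -0.02133621] 0.006404364074948827
```

View pics/w6.png

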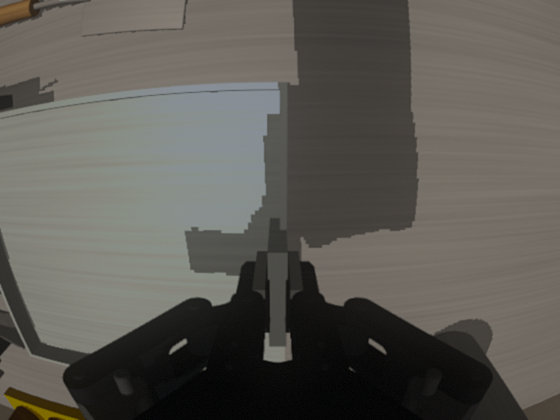

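View pics/s6.png

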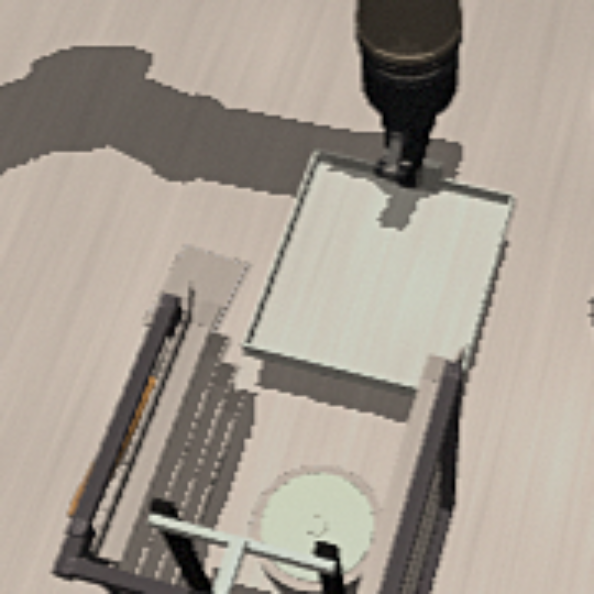

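View pics/t6.png

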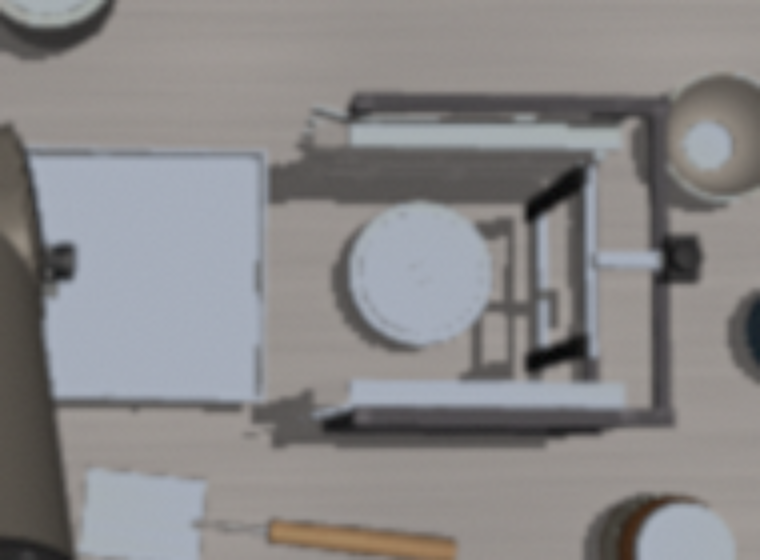

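Run:
```python
from h import *
t=Cam("top");s=Cam("scene")
cv2.imwrite("pics/t7.png",cv2.resize(t.im[180:260,242:322],None,fx=7,fy=7,interpolation=cv2.INTER_NEAREST))
b=t.im.astype(float)
# outer edges: dark-line/rim; use gradient of b-r (tray bluish, table reddish)
q=b[:,:,0]-b[:,:,2]
def cross(line,rng,th):
    for i in rng:
        pass
top=[];bot=[];nose=[]
for u in range(255,303):
    c=q[:,u]; v=[i+(2-c[i])/(c[i+1]-c[i]) for i in range(182,195) if c[i]<2<=c[i+1]]
    if v: top.append((u,v[0]))
    v=[i+(c[i]-2)/(c[i]-c[i+1]) for i in range(243,258) if c[i]>=2>c[i+1]]
    if v: bot.append((u,v[-1]))
for r in range(192,247):
    c=q[r]; v=[i+(c[i]-2)/(c[i]-c[i+1]) for i in range(298,314) if c[i]>=2>c[i+1]]
    if v: nose.append((v[-1],r))
pt,pb=np.polyfit(*np.array(top).T,1),np.polyfit(*np.array(bot).T,1)
n=np.array(nose);pn=np.polyfit(n[:,1],n[:,0],1)
print(pt,pb,pn,len(top),len(bot),len(nose))
def inter(p): 
    u=304
    for _ in range(5): v=np.polyval(p,u);u=np.polyval(pn,v)
    return u,v
O=np.array([.5419,-.2339]);X=np.array([-.0349,-.9994]);Y=np.array([.9994,-.0349])
P=[]
for p in (pt,pb):
    a=t.plane(*inter(p),.103)[:2];d=a-t.plane(260,np.polyval(p,260),.103)[:2]
    P.append(a);print(inter(p),a,"yaw",np.degrees(np.arctan2(d[1],d[0])))
P=np.array(P);m=P.mean(0);print("width",np.linalg.norm(P[0]-P[1]),"nose mid rack",(m-O)@X,(m-O)@Y,"yaw",np.degrees(np.arctan2(*(P[0]-P[1])[::-1]))-90)
```

```text
[1.40450192e-02 1.82508830e+02] [1.89580085e-02 2.44946705e+02] [-2.26524341e-02  3.11299760e+02] 48 48 55
(np.float64(307.0677961031543), np.float64(186.8216029259841)) [ 0.63810375 -0.10976559] yaw -91.61264060531364
(np.float64(305.61987412559967), np.float64(250.74064880980566)) [ 0.45497973 -0.10193683] yaw -91.88266198148871
width 0.18329129084788817 nose mid rack -0.12813395789207604 0.0001700532321801298 yaw -92.44796916670514
```

View pics/t7.png

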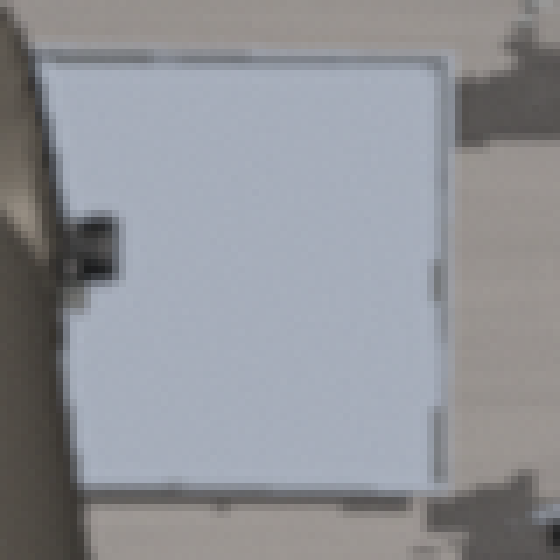

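Run:
```python
from h import *
t=Cam("top");s=Cam("scene")
cv2.imwrite("pics/s7.png",cv2.resize(s.im[145:240,200:310],None,fx=7,fy=6,interpolation=cv2.INTER_NEAREST))
# predicted level tray rim corners
O=np.array([.5419,-.2339]);X=np.array([-.0349,-.9994]);Y=np.array([.9994,-.0349])
for z in (.097,.100,.103):
  print(z,[np.round(s.proj([*(O+X*x+Y*y),z]),1).tolist() for x,y in ((-.128,-.09),(-.128,.09),(-.328,-.09),(-.328,.09))])
print("level tri left nose",tri([(t,305.4,250.2),(s,224.2,216)]))
```

```text
0.097 [[222.3, 214.3], [287.1, 230.6], [244.8, 155.3], [305.2, 169.1]]
0.1 [[222.1, 213.8], [287.1, 230.1], [244.7, 154.7], [305.3, 168.5]]
0.103 [[222.0, 213.3], [287.1, 229.6], [244.7, 154.1], [305.3, 167.9]]
level tri left nose (array([ 0.45850448, -0.10157572,  0.08481433]), [np.float64(0.0014874519244480512), np.float64(0.0014874519244481047)])
```

View pics/s7.png

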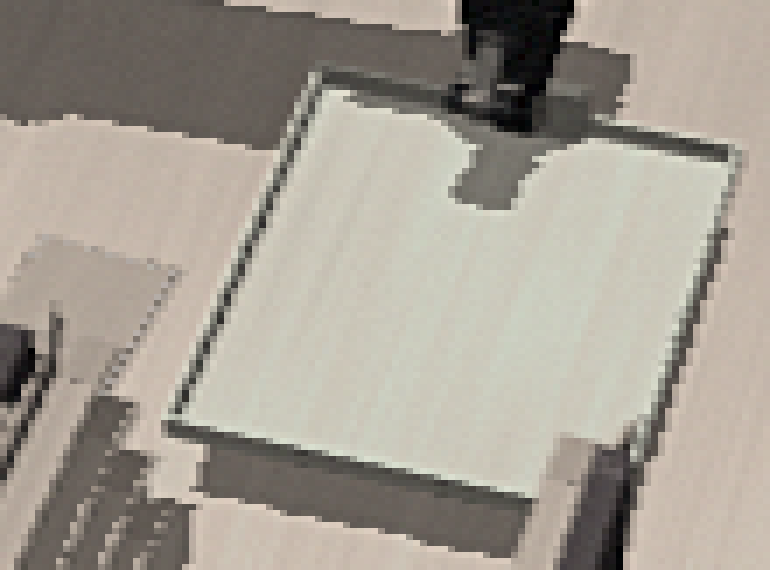

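```bash
python3 -m jog '[[[0,0.3,0],0,1],[[0,0.55,0],0,1],[[0,0.55,-1.5],0,1],[[0,0.55,-2.5],0,1],[[0,0.55,-3.5],0,1],[[0,0.55,-4.5],0,1],[[0,0.55,-5.5],0,1],[[0,0.55,-6],0,1]]'
python3 - <<'E'
from h import *
s=Cam("scene");t=Cam("top");cv2.imwrite("pics/s8.png",cv2.resize(s.im[110:290,150:330],None,fx=3.3,fy=3.3));cv2.imwrite("pics/t8.png",cv2.resize(t.im[150:290,240:430],None,fx=4,fy=4))
o=get_obs();print(o["tcp_pos"],o["clock"],o["contact_force"],o["moment"],o["grip_width"])
E
```

```text
clock: 7.55
tcp_pos: [0.5512, 0.0265, 0.2642]
orientation: [-1.571, 0.028, -0.028]
contact_force: [0.3, 0.1, -2.1]
grip_width: 0.0066
[0.55119999 0.02676318 0.26422001] 7.65 [ 0.25152866 -0.33048246 -2.85149162] [ 0.27855319 -0.00417135 -0.00937514] 0.006530573528405069
```

View pics/s8.png

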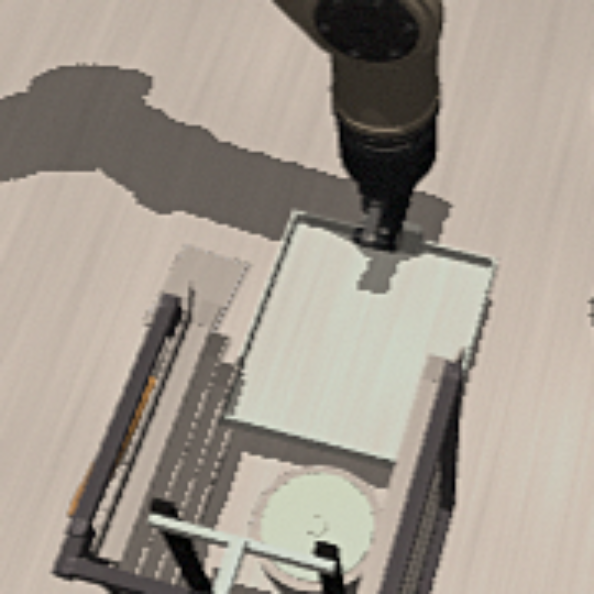

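View pics/t8.png

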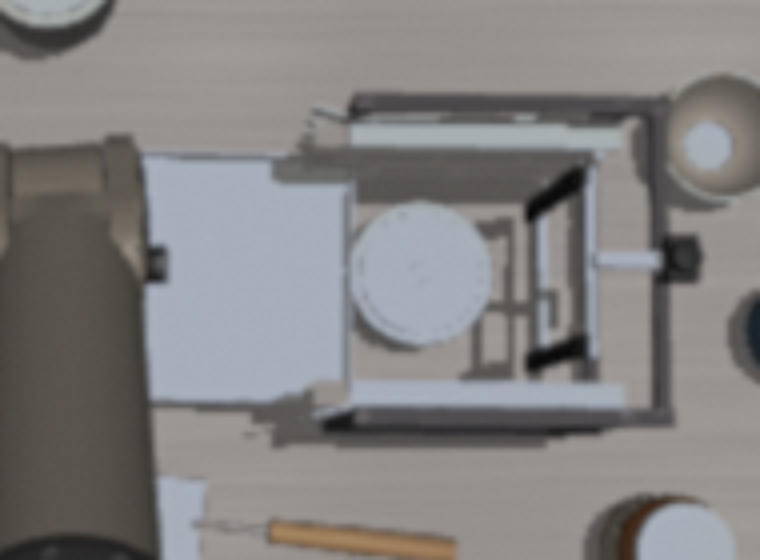

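```bash
python3 -m jog '[[[0,0,-1],0,1],[[0,0,-2],0,1],[[0,0,-3],0,1],[[0,0,-4],0,1],[[0,0,-4],0,1],[[0,0,-4],0,1]]'; python3 -m jog '[[[0,0.15,0],0,1],[[0,0.3,0],0,1],[[0,0.3,0],0,1]]'
```

```text
clock: 8.4
tcp_pos: [0.5498, -0.0123, 0.2642]
orientation: [-1.57, 0.027, -0.027]
contact_force: [0.1, -0.3, -2.6]
grip_width: 0.0065
clock: 8.78
tcp_pos: [0.5497, -0.0123, 0.261]
orientation: [-1.571, 0.027, -0.027]
contact_force: [0.4, 0.0, -2.5]
grip_width: 0.0062
```

```bash
python3 -m jog '[[[0,0,-1],0,1],[[0,0,-2],0,1],[[0,0,-3],0,1],[[0,0,-4],0,1],[[0,0,-4.5],0,1],[[0,0,-4.5],0,1]]'; python3 -m jog '[[[0,0.05,0],0,1],[[0,0.1,0],0,1],[[0,0.1,0],0,1],[[0,0.1,0],0,1]]';python3 - <<'E'
from h import *
s=Cam("scene");t=Cam("top");cv2.imwrite("pics/s9.png",cv2.resize(s.im[110:330,150:330],None,fx=2.7,fy=2.7));cv2.imwrite("pics/t9.png",cv2.resize(t.im[150:290,240:430],None,fx=4,fy=4))
o=get_obs();print(o["tcp_pos"],o["clock"],o["contact_force"],o["moment"],o["grip_width"])
E
```

```text
clock: 9.52
tcp_pos: [0.5482, -0.058, 0.2612]
orientation: [-1.571, 0.028, -0.028]
contact_force: [-0.3, 0.3, -3.2]
grip_width: 0.0067
clock: 10.02
tcp_pos: [0.5483, -0.0573, 0.2602]
orientation: [-1.571, 0.027, -0.027]
contact_force: [0.1, 1.0, -2.0]
grip_width: 0.0062
[ 0.54829033 -0.05735872  0.26021842] 10.125 [ 0.30472494  0.44900892 -2.62734464] [ 0.21892231 -0.03613862  0.02317938] 0.006795583664277854
```

View pics/s9.png

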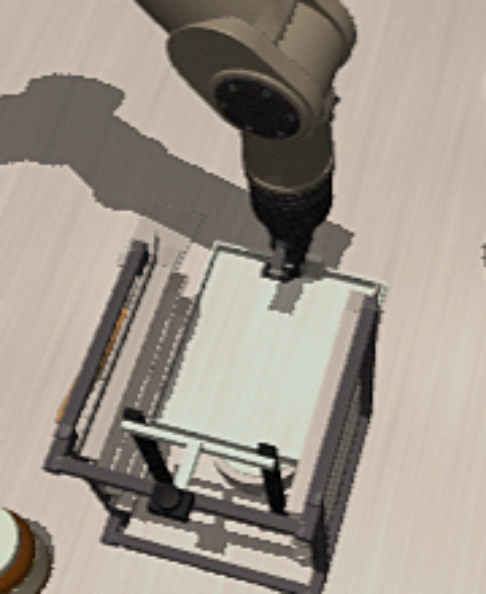

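View pics/t9.png

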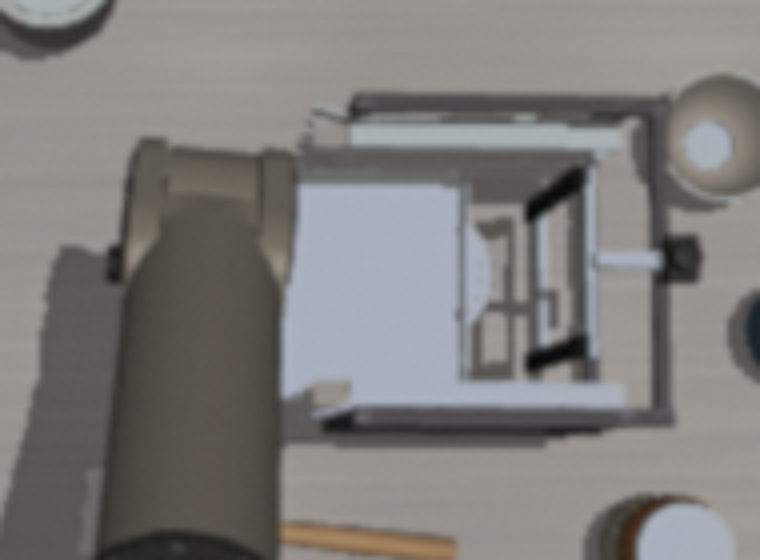

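```bash
python3 -m jog '[[[0,0,-0.5],0,1],[[0,0,-1],0,1],[[0,0,-1.5],0,1],[[0,0,-2],0,1],[[0,0,-2],0,1]]'; for i in 1; do python3 -m jog '[[[0,0,-0.1],0,1],[[0,0,-0.2],0,1],[[0,0,-0.3],0,1],[[0,0,-0.3],0,1]]';done
```

```text
clock: 10.75
tcp_pos: [0.5475, -0.0783, 0.2602]
orientation: [-1.571, 0.028, -0.028]
contact_force: [0.1, -0.0, -2.3]
grip_width: 0.0065
clock: 11.25
tcp_pos: [0.5475, -0.0805, 0.2602]
orientation: [-1.571, 0.027, -0.027]
contact_force: [0.5, 0.2, -1.8]
grip_width: 0.0068
```

```bash
python3 -m jog '[[[0,0,-0.1],0,1],[[0,0,-0.2],0,1],[[0,0,-0.3],0,1],[[0,0,-0.3],0,1]]'
```

```text
clock: 11.75
tcp_pos: [0.5473, -0.0837, 0.2601]
orientation: [-1.571, 0.028, -0.027]
contact_force: [0.3, -0.1, -2.1]
grip_width: 0.0064
```

```bash
python3 -m jog '[[[0,0,-0.1],0,1],[[0,0,-0.2],0,1],[[0,0,-0.3],0,1],[[0,0,-0.3],0,1]]'
```

```text
clock: 12.25
tcp_pos: [0.5472, -0.0866, 0.2602]
orientation: [-1.571, 0.028, -0.027]
contact_force: [0.2, -0.5, -2.0]
grip_width: 0.0068
```

```bash
python3 -m jog '[[[0,0,-0.1],0,1],[[0,0,-0.2],0,1],[[0,0,-0.3],0,1],[[0,0,-0.3],0,1]]'
```

```text
clock: 12.75
tcp_pos: [0.5471, -0.0897, 0.2602]
orientation: [-1.571, 0.028, -0.027]
contact_force: [-0.3, -0.6, -2.4]
grip_width: 0.0068
```

```bash
python3 -m jog '[[[0,0,-0.1],0,1],[[0,0,-0.2],0,1],[[0,0,-0.3],0,1],[[0,0,-0.3],0,1]]'
```

```text
clock: 13.25
tcp_pos: [0.547, -0.0926, 0.2602]
orientation: [-1.571, 0.028, -0.027]
contact_force: [0.8, 0.1, -2.3]
grip_width: 0.0063
```

```bash
python3 -m jog '[[[0,0,-0.1],0,1],[[0,0,-0.2],0,1],[[0,0,-0.3],0,1],[[0,0,-0.3],0,1]]';python3 - <<'E'
from h import *
s=Cam("scene");t=Cam("top");cv2.imwrite("pics/s10.png",cv2.resize(s.im[220:320,170:300],None,fx=6,fy=6));cv2.imwrite("pics/t10.png",cv2.resize(t.im[175:265,330:420],None,fx=6,fy=6))
E
```

```text
clock: 13.75
tcp_pos: [0.5469, -0.0957, 0.2602]
orientation: [-1.571, 0.028, -0.028]
contact_force: [-0.2, -0.8, -2.0]
grip_width: 0.0066
```

View pics/s10.png

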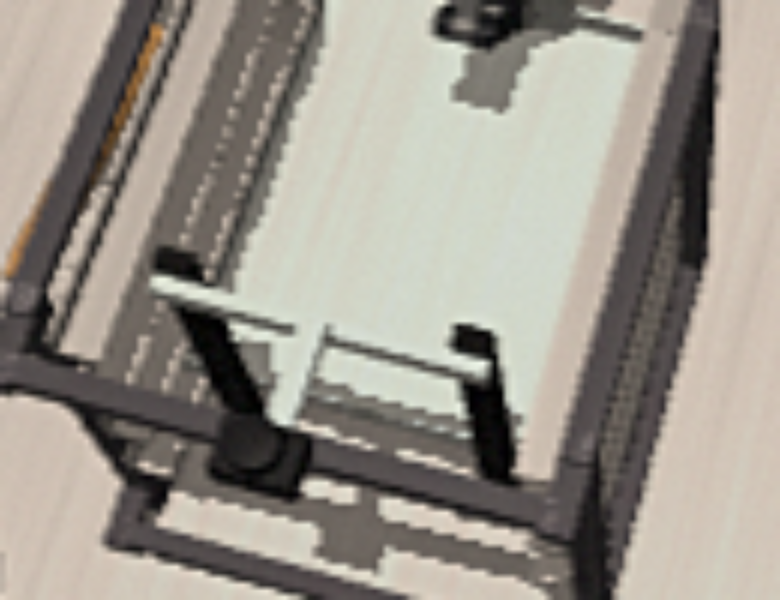

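View pics/t10.png

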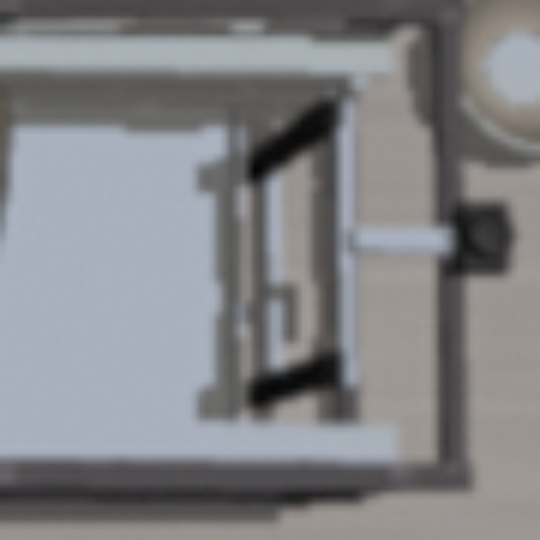

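```bash
python3 -m jog '[[[0,0,-0.1],0,1],[[0,0,-0.2],0,1],[[0,0,-0.2],0,1]]'
```

```text
clock: 14.22
tcp_pos: [0.5468, -0.0976, 0.2602]
orientation: [-1.571, 0.027, -0.027]
contact_force: [0.1, -1.1, -2.8]
grip_width: 0.0065
```

```bash
python3 -m jog '[[[0,0,-0.1],0,1],[[0,0,-0.2],0,1],[[0,0,-0.2],0,1]]'
```

```text
clock: 14.6
tcp_pos: [0.5468, -0.0996, 0.2602]
orientation: [-1.571, 0.027, -0.027]
contact_force: [0.0, 0.1, -2.4]
grip_width: 0.0067
```

```bash
python3 -m jog '[[[0,0,-0.1],0,1],[[0,0,-0.2],0,1],[[0,0,-0.2],0,1]]'
```

```text
clock: 14.98
tcp_pos: [0.5467, -0.1016, 0.2602]
orientation: [-1.571, 0.027, -0.027]
contact_force: [0.1, -0.6, -3.3]
grip_width: 0.0064
```

```bash
python3 -m jog '[[[0,0,-0.1],0,1],[[0,0,-0.2],0,1],[[0,0,-0.2],0,1]]'
```

```text
clock: 15.35
tcp_pos: [0.5466, -0.1024, 0.2601]
orientation: [-1.569, 0.027, -0.026]
contact_force: [-0.8, 5.4, -1.1]
grip_width: 0.0066
```

```bash
python3 -m jog '[[[0,0,-0.1],0,1],[[0,0,-0.2],0,1],[[0,0,-0.2],0,1]]'
```

```text
clock: 15.72
tcp_pos: [0.5464, -0.1029, 0.26]
orientation: [-1.568, 0.027, -0.024]
contact_force: [-2.3, 9.1, -0.2]
grip_width: 0.0067
```

```bash
python3 -m jog '[[[0,0,-0.1],0,1],[[0,0,-0.2],0,1],[[0,0,-0.2],0,1]]'
python3 - <<'E'
from h import *
o=get_obs();M=R.from_rotvec(o["orientation"]).as_matrix();print(M[:,1],o["tcp_pos"]+.155*M[:,1],o["contact_force"])
E
```

```text
clock: 16.1
tcp_pos: [0.5463, -0.1045, 0.26]
orientation: [-1.567, 0.026, -0.024]
contact_force: [-2.4, 10.4, 0.6]
grip_width: 0.0065
[-0.00178199  0.00357339 -0.99999203] [ 0.54606881 -0.10399184  0.10496209] [-2.3533883  10.4485441   0.60926701]
```

```bash
python3 -m jog '[[[0,0,-0.1],0,1],[[0,0,-0.2],0,1],[[0,0,-0.2],0,1]]'
python3 - <<'E'
from h import *
o=get_obs();M=R.from_rotvec(o["orientation"]).as_matrix();print(M[:,1],o["tcp_pos"]+.155*M[:,1],o["contact_force"])
E
```

```text
clock: 16.48
tcp_pos: [0.5463, -0.1065, 0.26]
orientation: [-1.567, 0.026, -0.023]
contact_force: [-2.7, 9.7, 0.8]
grip_width: 0.0067
[-0.0018207   0.00358617 -0.99999191] [ 0.54598471 -0.10597058  0.10495442] [-2.65087152  9.68814152  0.80535822]
```

```bash
python3 -m jog '[[[0,0,-0.1],0,1],[[0,0,-0.2],0,1],[[0,0,-0.25],0,1],[[0,0,-0.25],0,1]]'
python3 - <<'E'
from h import *
o=get_obs();M=R.from_rotvec(o["orientation"]).as_matrix();print(M[:,1],o["tcp_pos"]+.155*M[:,1],o["contact_force"])
s=Cam("scene");t=Cam("top");cv2.imwrite("pics/s11.png",cv2.resize(s.im[220:320,170:300],None,fx=6,fy=6));cv2.imwrite("pics/t11.png",cv2.resize(t.im[175:265,330:420],None,fx=6,fy=6))
E
```

```text
clock: 16.98
tcp_pos: [0.5462, -0.109, 0.2599]
orientation: [-1.567, 0.026, -0.023]
contact_force: [-2.3, 10.7, 0.5]
grip_width: 0.0066
[-0.00183052  0.00368501 -0.99999153] [ 0.54591143 -0.10838283  0.10494282] [-2.31806344 10.72508267  0.54454893]
```

View pics/t11.png

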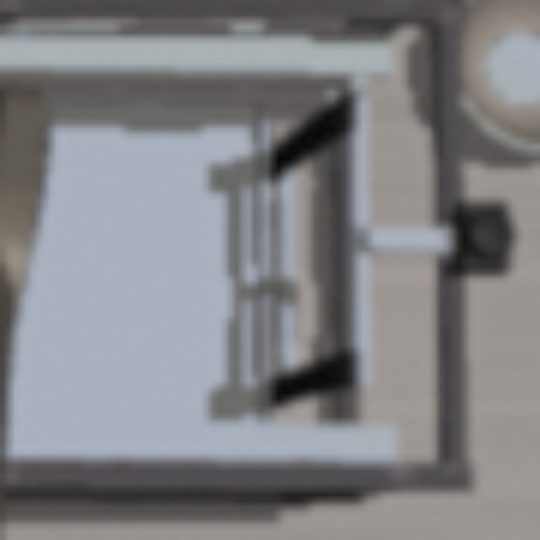

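View pics/s11.png

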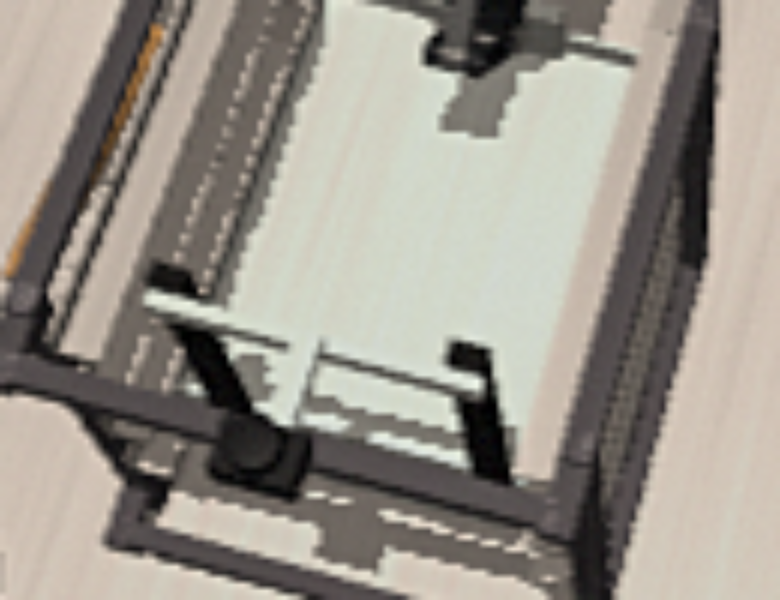

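```bash
python3 -m jog '[[[0,0,0.1],0,1],[[0,0,0.2],0,1],[[0,0,0.25],0,1],[[0,0,0.25],0,1]]'
python3 - <<'E'
from h import *
o=get_obs();M=R.from_rotvec(o["orientation"]).as_matrix();print(M[:,1],o["tcp_pos"]+.155*M[:,1],o["contact_force"])
E
```

```text
clock: 17.58
tcp_pos: [0.5463, -0.1085, 0.2601]
orientation: [-1.569, 0.027, -0.026]
contact_force: [-1.5, 5.9, -1.0]
grip_width: 0.0064
[-8.68820476e-04  1.17556000e-03 -9.99998932e-01] [ 0.54615528 -0.10827476  0.10505329] [-1.46765346  5.90629239 -0.95637388]
```

```bash
python3 -m jog '[[[0,0,0.1],0,1],[[0,0,0.15],0,1],[[0,0,0.15],0,1]]'
python3 - <<'E'
from h import *
o=get_obs();M=R.from_rotvec(o["orientation"]).as_matrix();print(M[:,1],o["tcp_pos"]+.155*M[:,1],o["contact_force"])
E
```

```text
clock: 17.95
tcp_pos: [0.5465, -0.1081, 0.2602]
orientation: [-1.571, 0.028, -0.028]
contact_force: [-0.7, 1.7, -1.2]
grip_width: 0.0064
[-4.29947341e-05 -1.78038688e-04 -9.99999983e-01] [ 0.54646146 -0.10817095  0.10515402] [-0.70451404  1.74467002 -1.18110939]
```

```bash
python3 -m jog '[[[0,0,0],0,0.7],[[0,0,0],0,0.4],[[0,0,0],0,0.1],[[0,0,0],0,-0.2],[[0,0,0],0,-0.2],[[0,0,0],0,-0.2]]' 20
python3 - <<'E'
from h import *
w=Cam("wrist");cv2.imwrite("pics/w12.png",w.im)
s=Cam("scene");t=Cam("top");cv2.imwrite("pics/s12.png",cv2.resize(s.im[170:320,150:330],None,fx=4,fy=4));cv2.imwrite("pics/t12.png",cv2.resize(t.im[175:265,330:420],None,fx=6,fy=6))
E
```

```text
clock: 18.7
tcp_pos: [0.5465, -0.1079, 0.2602]
orientation: [-1.571, 0.027, -0.027]
contact_force: [1.0, 0.2, 1.0]
grip_width: 0.0517
```

View pics/w12.png

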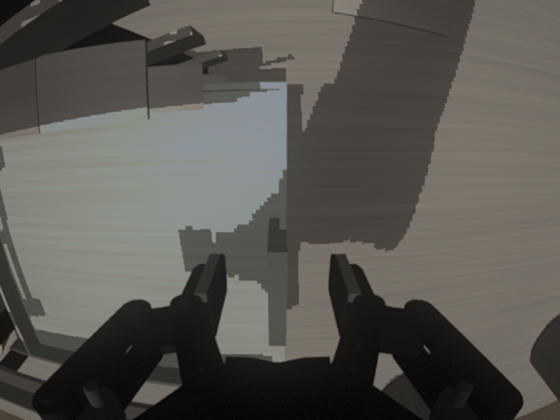

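View pics/t12.png

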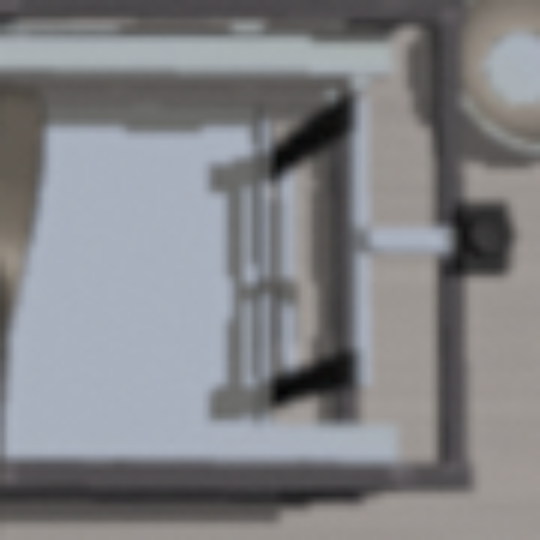

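View pics/s12.png

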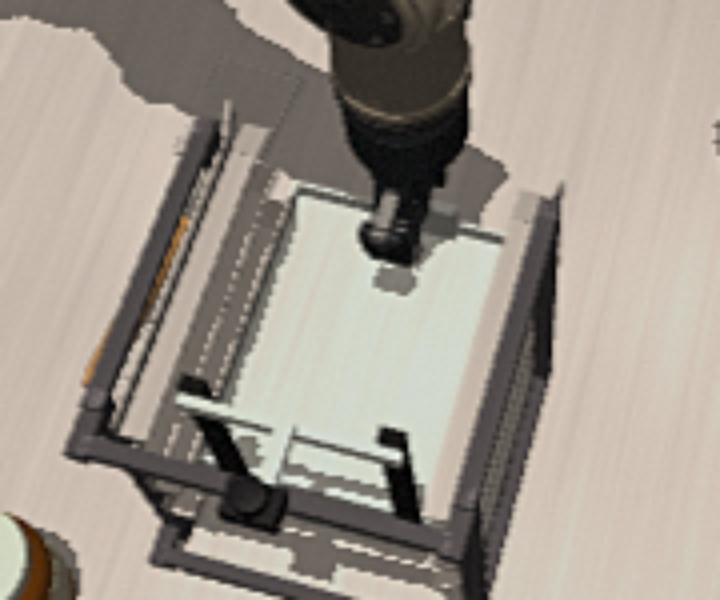

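```bash
python3 -m jog '[[[0,-1,0],0,-0.2],[[0,-3,0],0,-0.2],[[0,-6,0],0,-0.2],[[0,-9,0],0,-0.2],[[0,-12,0],0,-0.2],[[0,-15,0],0,-0.2],[[0,-15,4],0,-0.2],[[0,-15,9],0,-0.2],[[0,-15,14],0,-0.2],[[0,-15,18],0,-0.2]]'; python3 -m jog '[[[0,0,0],0,-0.2],[[0,0,0],0,-0.2]]';python3 - <<'E'
from h import *
s=Cam("scene");t=Cam("top");cv2.imwrite("pics/s13.png",cv2.resize(s.im[150:330,150:330],None,fx=3.3,fy=3.3));cv2.imwrite("pics/t13.png",cv2.resize(t.im[150:290,240:430],None,fx=4,fy=4))
cv2.imwrite("pics/w13.png",Cam("wrist").im)
b=t.im.astype(float);q=b[:,:,0]-b[:,:,2]
E
```

```text
clock: 20.1
tcp_pos: [0.5525, 0.0741, 0.4111]
orientation: [-1.57, 0.026, -0.027]
contact_force: [0.4, 0.5, -0.2]
grip_width: 0.0512
clock: 20.35
tcp_pos: [0.5527, 0.0711, 0.4106]
orientation: [-1.571, 0.027, -0.028]
contact_force: [0.7, -1.3, 0.7]
grip_width: 0.0514
```

View pics/t13.png

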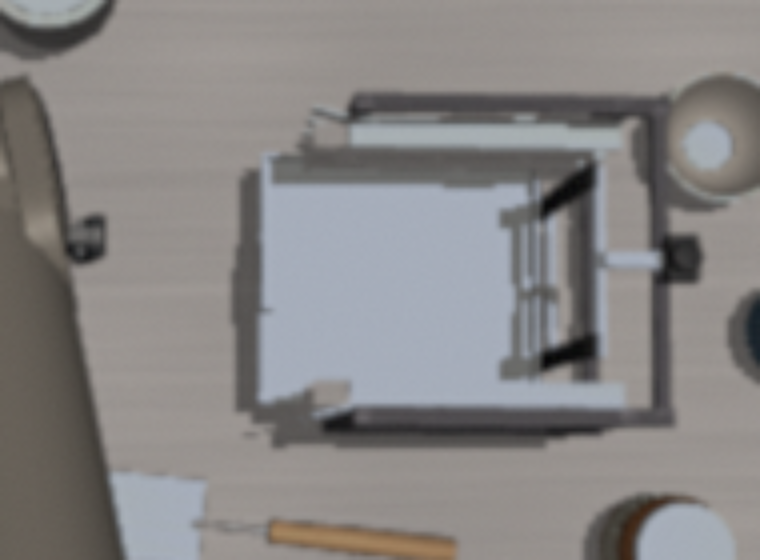

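View pics/s13.png

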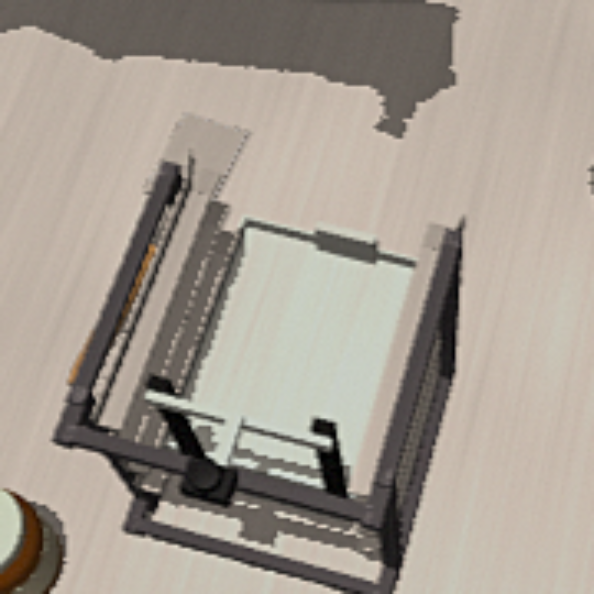

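View pics/w13.png

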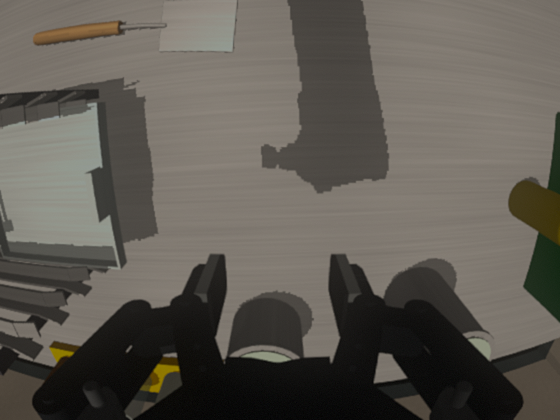

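Run:
```python
from h import *
t=Cam("top");s=Cam("scene")
O=np.array([.5419,-.2339]);X=np.array([-.0349,-.9994]);Y=np.array([.9994,-.0349])
a=t.plane(305.75,188.5,.093)[:2];b=t.plane(304.5,251,.093)[:2];m=(a+b)/2
print("rear mid rack",(m-O)@X,(m-O)@Y,np.linalg.norm(a-b))
for z in (.043,.093,.143): print(z,[np.round(s.proj([*(O+X*x+Y*y),z]),1).tolist() for x,y in (((m-O)@X,-.09),)])
```

```text
rear mid rack -0.1310588708911031 -0.0017388351679589072 0.18029070036236938
0.043 [[224.9, 222.2]]
0.093 [[222.8, 214.0]]
0.143 [[220.5, 205.2]]
```

```bash
python3 -c "
from bench import hand_in
print(hand_in())"
```

```text
the job is handed in; nothing more can be done
None
```

The tray is in the rack on the 75 mm rails, nose first, with its tab out at the mouth. The job is handed in at about 20.5 s; no verdict is reported.

**What I did:** The pot in the rack is the 60 mm one, judged by triangulating its lid and by finding the 110 and 160 mm pots standing outside. I pinched the tab, lifted the tray and turned it 6° to match the rack. I slid it in level, met the stop with the nose at about x = +62 mm on the rack and pushed on at about 10 N. Then I eased the push off to under 2 N, let go and backed away.

**Last checks:**
- **Stop:** it was pushed in about 6.4 mm, measured both from the gripper's travel and from the shift of its crossbar in the top picture.
- **Tray position:** the tray is about 2 mm to one side. Its rear edge runs parallel to the rack mouth by eye, and its height agrees with the 75 mm rails.
- **Forces:** the largest reading on the tool at the end of a move was about 11 N.
- **Other objects:** the pots and bystanders in the last pictures look unmoved, and the gripper is clear of everything. I did not measure their positions again.

**Disagreement:** the scene camera reads about 2 pixels off the arm's own position everywhere. I treated that as a fixed offset when checking height.

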